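# Shelve the finished movement, hold the next one in the demagnetiser

### The job

On this watchmaker's bench the movement case with the green tab standing on the mat is finished: stand it gently, without dropping it, on the yellow ticket in the empty place of the row on the shelf, upright, centred and squarely in line with its neighbours, and let go of it. Then take the case with the red tab by its tab, lower it straight down into the slot of the demagnetiser until the whole clear body is inside and only the red tab stands out above the rim, and finish holding it there, still, hanging from the gripper and not wedged in the slot, so that I can fire the pulse. Leave the red pulse button to me and do not disturb anything else on the bench.

Things in the scene. Friction and masses are not known exactly. Their poses are not given: they have to be found in the camera images.
- green_case: Finished movement case with a green tab, upright on the mat (three like it stand on the shelf). Clear body 18 (x) by 44 (y) by 46 (z) mm, a brass watch movement inside; on top a grip tab 12 (x) by 32 (y) by 30 mm tall; 76 mm in all, about 55 g. Origin: centre of the underside; z up, x through the thickness; both broad faces alike.
- red_case: Movement case to be demagnetised, upright on the mat; the only one with a red tab. Clear body 18 (x) by 44 (y) by 46 (z) mm, a brass watch movement inside; on top a grip tab 12 (x) by 32 (y) by 30 mm tall; 76 mm in all, about 55 g. Origin: centre of the underside; z up, x through the thickness; both broad faces alike.
- shelf: Fixed low wooden shelf, 100 (x, depth) by 250 (y, length) mm, flat top 70 mm above the table, turned by up to 0.2 rad. Origin: centre of its footprint at table height; z up, -x its front, towards the robot. Four places along y at -84, -28, 28 and 84 mm (x = 0), three of them taken by cases.
- ticket: Yellow paper ticket, 36 by 40 mm, paper thin, fixed flat on the shelf top in the middle of the empty place (at an end of the row or inside it). Origin: its centre, 70 mm above the table; axes as the shelf's. A case stands right with its origin here and its y axis along the shelf's; 12 mm then stay free between it and each neighbour.
- demag: Fixed grey demagnetiser, 120 (x) by 170 (y) by 80 (z) mm, on it a black coil former 46 by 74 mm that rises to 90 mm. Turned by up to 0.35 rad. Origin: centre of its underside; z up, y along the slot. In its middle a smooth vertical slot right through, 20 (x) by 48 (y) mm, its top 9 mm flared by 3.5 mm to every side; no floor but the table: a case let go falls inside.
- throat (a point): Centre of the throat's mouth, level with the top of the rim, 90 mm above the table; z up, x across the narrow (20 mm) way, y along the long (48 mm) way of the slot. A case with its body just inside has its origin 46 mm below this point.
- pulse_button (a joint): Red pulse button, 18 mm across, in a steel collar on the demagnetiser's top, 30 mm in x and 62 mm in y from the throat's centre; its top is 101 mm above the table. Value: how far it is pressed, 0 to 0.005 m. Not to be pressed.
- case_a: A finished case with a green tab standing in the row on the shelf, same shape as the green case. Origin: centre of the underside. To be left standing where it is.
- case_b: A finished case with a green tab standing in the row on the shelf, same shape as the green case. Origin: centre of the underside. To be left standing where it is.
- case_c: A finished case with a green tab standing in the row on the shelf, same shape as the green case. Origin: centre of the underside. To be left standing where it is.
- blower: Blue rubber dust blower standing upright, 66 mm across, 110 mm tall with its red nozzle; origin at the centre of its foot. A bystander.
- loupe: Black eye loupe standing on its small end, 37 mm across, 29 mm tall; origin at the centre of its foot. A bystander.
- oil_jar: Small amber glass jar with a white cap, 36 mm across, 48 mm tall; origin at the centre of its foot. A bystander.
- screwdriver: Steel watchmaker's screwdriver, 120 mm long, lying along its x axis; origin under its middle. A bystander.
- tweezers: Steel tweezers, 118 mm long, 6 mm high, lying along their x axis; origin under their middle. A bystander.
Not all that is in view belongs to the job. What is shaped like the green_case but blue is not meant. Leave any pink look-alike of the red_case alone.

How it is judged (in metres and radians):
On the way, in this order (a step that is already met when the one before it is completed fails the run):
1. the green case stands in the empty place of the row, released (x of green_case in the frame of ticket between -0.008 and 0.008 m and y of green_case in the frame of ticket between -0.008 and 0.008 m and z of green_case in the frame of ticket between -0.004 and 0.004 m and angle between green_case's own z axis and vertical below 0.08 rad and angle between the y axis of green_case and the y axis of ticket, either way round below 0.15 rad and linear speed of green_case below 0.02 m/s and contact force between the fingers and green_case below 0.05 N), for 0.2 s.
2. the red case is inside the throat, carried by the gripper (x of red_case in the frame of throat between -0.004 and 0.004 m and y of red_case in the frame of throat between -0.006 and 0.006 m and z of red_case in the frame of throat between -0.06 and -0.04 m and angle between red_case's own z axis and vertical below 0.08 rad and angle between the y axis of red_case and the y axis of demag, either way round below 0.12 rad and linear speed of red_case below 0.02 m/s and contact force between the fingers and red_case above 1 N and contact force between red_case and demag below 18 N), for 0.2 s.
At the end, for the whole second after the job is handed in: Green case released on the shelf within 8 mm of the ticket's centre each way, upright to 0.08 rad, in line to 0.15 rad; red case still and upright in the gripper (over 1 N) in the throat, underside 40 to 60 mm below the rim, pressing on the throat with under 18 N (all of step 1 and all of step 2); the arm keeps its last pose, push and grip.
It fails at once if the pulse button is pressed (value of joint pulse_button above 0.002 m).
It fails at once if a case already in the row is shifted by more than 10 mm or tipped (distance of any of case_a, case_b, case_c from where it was at the start of the episode above 0.01 m or angle between any of case_a, case_b, case_c's own z axis and vertical above 0.25 rad).
It fails at once if another thing on the bench is pushed by more than 30 mm (distance of any of blower, loupe, oil_jar, screwdriver, tweezers from where it was at the start of the episode above 0.03 m).
It fails at once if a movement case is dropped ((contact force between the fingers and green_case below 0.02 N and linear speed of green_case above 0.45 m/s) or (contact force between the fingers and red_case below 0.02 N and linear speed of red_case above 0.45 m/s)).
It also fails if it takes over 50 s, if anything falls off the work surface, if the arm or the gripper's body presses on something with over 40 N, if the wrist force passes 120 N, or if a joint passes its speed limit or range.

### The arm

A 6-joint arm with a two-finger parallel gripper is mounted at the origin on the work surface. World frame = base frame: x ahead of the robot, y to its left, z up, the work surface at z = 0. Lengths are in mm, angles in degrees, forces in N, time in s.
With the tool pointing down it reaches from about 350 to 850 mm from the base axis. Payload 8.1 kg.
Tool frame: the origin (TCP) lies at the very end of the fingers, on their centre line; the grasp point (between the pads) lies 19 mm behind it; z points along the fingers, y is the line along which they close (so a half turn about z gives the same grasp; the last joint's range is limited). The gripper opens to 85 mm and grips with 20 to 120 N. Pads are 22 mm wide; open, the fingers measure 114 mm over their backs; the gripper's body (76 mm by 85 mm) begins 54 mm behind the grasp point. The pads swing forward as they close: fully open they stand 13 mm farther back than shut.
Start: joints at [67.185, 7.471, 85.268, -0, 87.261, -4.893], TCP at [184.613, 570.897, 231.292] pointing down, gripper open.
Joint ranges: [-169.43, 169.43], [-51.17, 129.36], [1.28, 143.12], [-76.62, 256.62], [0, 156.53], [-152.29, 152.29]. Speed limits (degrees/s): [136.94, 136.94, 159.86, 180, 180, 180].

### API

Orientations are given as [roll, pitch, yaw] about the fixed x, y, z axes, in that order (R = Rz(yaw) Ry(pitch) Rx(roll)).
In Python, from bench import status, viewer, job gives the robot as it stands.
- The arm moves only by the tool arm_command, never from a script. Its argument "targets" is a list that holds one entry, the list of rows, each a list of 7 numbers: the shift along the world's x, y, z in m, then the turn, a rotation vector about the world's x, y, z in rad, then the opening, from -1 (shut) to 1 (fully open). In form: [[[dx, dy, dz, rx, ry, rz, gripper], ...]]. A call has 1 to 10 rows; each row shifts and turns the commanded pose from where the row before left it; what a row does not reach is not made up. A row lasts 1/8 s, in which the tool goes at most 62.5 mm and 10.7 degrees, less where a joint would pass 70% of its speed; a pose out of reach is approached as far as the arm can. A call with a gripper value outside its range is refused whole. The fingers move at their own pace and stop on an object; "force" is the grip in N (left out, the last holds). Time passes only in rows, so rows that do not move let the fingers close. It gives the time, the measured TCP pose, the force, the opening and the grip force at its end, in the units of the state.
- status.sense(): the state, without advancing time (a new reading comes with each control period).
- viewer.snapshot(name): name is "scene" or "side" or "wrist"; returns the picture (384x512x3 uint8, red, green, blue); there is no depth.
- viewer.camera_model(name): a dict with "vertical_fov" (degrees; the focal length in pixels is half the picture's height over the tangent of half this angle, whatever the lens; pixels are square), "cx", "cy" (the principal point, pixels), "xyz" and "attitude" of the camera in the world. Camera axes: x right, y down, z forward; pixel columns grow to the right and rows downward; lengths in mm; the calibration is good to about 2 mm. A picture is of the moment at which its call begins: read the wrist's pose just before it. camera_model takes no time and is no camera call; for the wrist camera it gives the pose at the moment of the call.
- job.hand_in(): hands the job in; it is judged then, once.
The state is a dict: "time": time; "joint_pos": joint angles; "qd": joint speeds; "joint_efforts": joint torques, N m; "tool_pos": TCP position; "tcp_rot": TCP orientation; "ft_force": force on the tool from outside, world axes, zero at the start; "wrist_torque": the same for the moment, N m; "finger_gap": finger opening in mm; "grip_force": force on a finger pad.
Only numpy, scipy, OpenCV 4.12 (cv2) and the standard library are available. Lean on these libraries where they do the work, as an engineer would, in place of code of your own. Each camera call takes 0.05 s, during which the arm holds its last target. There are 200 camera calls.

## Working session

There is one attempt and no reset: what is moved stays moved. The work goes in short steps, Python scripts to look and compute and a tool call to move; the robot and the scene stay as the last step left them, time stands still between calls to the robot, and variables do not carry over. Pictures are saved under pics/ and viewed, at most 12 in all, crops included, and the job is handed in when it is done.

Besides the shell and the picture viewer there is one more tool, called after "Emit:" as name(argument=value, ...), one argument or row to a line, values as JSON. arm_command: Moves the arm, as the interface text tells. Its arguments: {"type":"object","properties":{"targets":{"type":"array"},"force":{"type":"number"}},"required":["targets"]}

```bash
ls; mkdir -p pics; python3 - <<'E'
from bench import status, viewer, job
import cv2,numpy as np
print(status.sense())
for n in ["scene","side","wrist"]:
    print(n,viewer.camera_model(n))
    cv2.imwrite(f"pics/{n}0.png",viewer.snapshot(n)[:,:,::-1])
a=[cv2.imread(f"pics/{n}0.png") for n in ["scene","side"]]
cv2.imwrite("pics/s0.png",cv2.resize(a[0],(800,600),interpolation=cv2.INTER_CUBIC))
cv2.imwrite("pics/d0.png",cv2.resize(a[1],(800,600),interpolation=cv2.INTER_CUBIC))
E
```

```text
pics
{'time': 0.0, 'joint_pos': array([ 6.71872542e+01,  7.51479218e+00,  8.53288620e+01, -2.43380832e-03,
        8.72609479e+01, -4.89207156e+00]), 'qd': array([ 0.06298507,  0.05463416,  0.02648239,  0.05686032,  0.06658895,
       -0.01392942]), 'joint_efforts': array([ 1.77369082e-03, -5.69396961e+01, -5.00562000e+01,  2.21287346e-04,
        1.48955325e-02,  5.90792456e-05]), 'tool_pos': array([184.39251614, 570.39336896, 230.25171664]), 'tcp_rot': array([-1.79895572e+02, -6.49840726e-03,  1.62079438e+02]), 'ft_force': array([ 0.00458905, -0.30024482,  0.94816793]), 'wrist_torque': array([-0.02706399,  0.0299324 , -0.0180986 ]), 'grip_force': 0.0, 'finger_gap': 85.25547053390761}
scene {'vertical_fov': 55.7398145664195, 'cx': 252.37682821341153, 'cy': 195.61733471736923, 'xyz': array([1176.11759153, -291.57362566,  697.38166172]), 'attitude': array([-1.30969509e+02,  3.27505408e-02,  5.73745830e+01])}
side {'vertical_fov': 51.363349823362135, 'cx': 265.70639482114234, 'cy': 192.05610575719328, 'xyz': array([ 306.26701747, -658.54800175,  646.09317067]), 'attitude': array([-126.31057755,   -0.32470733,  -21.29603304])}
wrist {'vertical_fov': 58.0443033375658, 'cx': 255.46522799683885, 'cy': 186.96334488709422, 'xyz': array([111.77713583, 592.62637034, 372.63743092]), 'attitude': array([1.62267412e+02, 1.31938792e-01, 7.20211340e+01])}
```

View pics/s0.png

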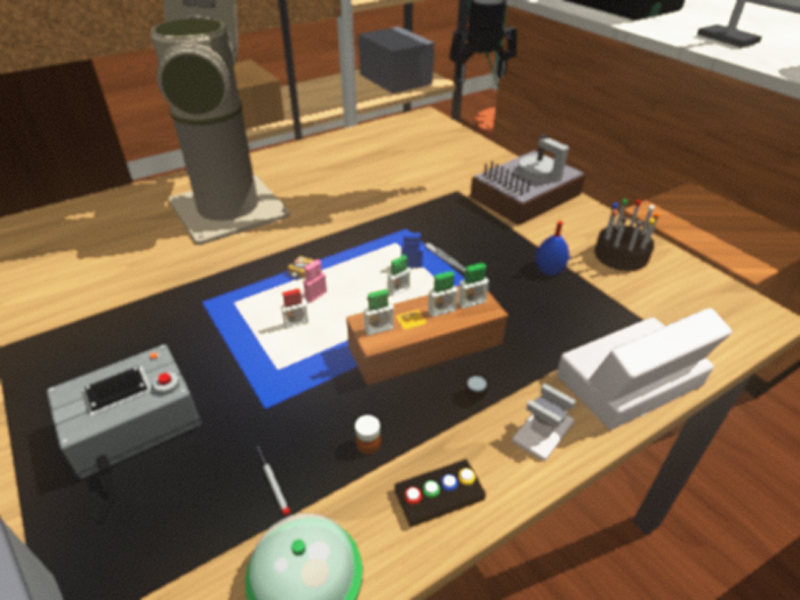

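View pics/d0.png

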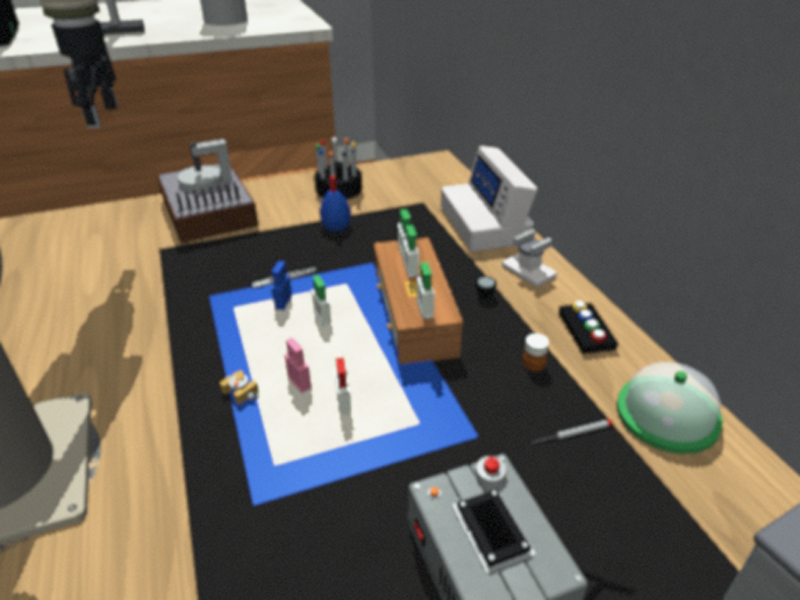

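Candidates (800-px scene view):
- Green tabs: mat (400,270), and shelf (378,310), (443,292), (474,283).
- Blue look-alike: (412,250).
- Red tab: (293,305).
- Pink look-alike: (315,280).

I choose the green one on the mat and the red one. The ticket at (411,319) is in an inner place, between two of the shelf cases.

```bash
cat > h.py <<'E'
import numpy as np,cv2
from scipy.spatial.transform import Rotation as Ro
from scipy.optimize import least_squares
from bench import status,viewer
def cam(n):
    m=viewer.camera_model(n); m['f']=192/np.tan(np.radians(m['vertical_fov'])/2)
    m['R']=Ro.from_euler('xyz',m['attitude'],degrees=True).as_matrix(); return m
def proj(m,P):
    c=(np.atleast_2d(P)-m['xyz'])@m['R']
    return np.c_[m['f']*c[:,0]/c[:,2]+m['cx'],m['f']*c[:,1]/c[:,2]+m['cy']]
def ray(m,uv):
    d=m['R']@np.array([(uv[0]-m['cx'])/m['f'],(uv[1]-m['cy'])/m['f'],1]); return d/np.linalg.norm(d)
def onz(m,uv,z):
    d=ray(m,uv); return m['xyz']+d*(z-m['xyz'][2])/d[2]
def tri(ms,uvs):
    A=0;b=0
    for m,uv in zip(ms,uvs):
        d=ray(m,uv);Q=np.eye(3)-np.outer(d,d);A=A+Q;b=b+Q@m['xyz']
    P=np.linalg.solve(A,b)
    return P,[np.linalg.norm(proj(m,P)[0]-uv) for m,uv in zip(ms,uvs)]
def mask(im,c):
    h=cv2.cvtColor(im,cv2.COLOR_RGB2HSV).astype(int);H,S,V=h[...,0],h[...,1],h[...,2]
    return {'green':(abs(H-63)<15)&(S>140)&(V>50),'red':((H<6)|(H>174))&(S>170)&(V>90),
      'yellow':(abs(H-25)<5)&(S>190)&(V>150)}[c].astype(np.uint8)
def blobs(im,c,amin=20):
    n,l,s,ce=cv2.connectedComponentsWithStats(mask(im,c))
    return [(s[i,4],ce[i].round(1)) for i in range(1,n) if s[i,4]>=amin]
E
python3 - <<'E'
from h import *
for n in ["scene","side"]:
    im=cv2.imread(f"pics/{n}0.png")[:,:,::-1].copy()
    for c in ['green','red','yellow']: print(n,c,[(int(a),*p) for a,p in blobs(im,c)])
E
```

```text
scene green [(50, np.float64(304.6), np.float64(171.0)), (33, np.float64(284.1), np.float64(176.2)), (41, np.float64(190.6), np.float64(349.6)), (121, np.float64(227.0), np.float64(369.4)), (24, np.float64(159.5), np.float64(378.9))]
scene red [(29, np.float64(104.7), np.float64(241.8)), (31, np.float64(265.1), np.float64(319.5))]
scene yellow [(69, np.float64(263.6), np.float64(205.9))]
side green [(102, np.float64(260.7), np.float64(144.0)), (36, np.float64(272.2), np.float64(175.9)), (50, np.float64(203.9), np.float64(182.6)), (385, np.float64(424.7), np.float64(277.2))]
side red [(37, np.float64(218.1), np.float64(237.5)), (49, np.float64(314.4), np.float64(297.5))]
side yellow []
```

```bash
python3 - <<'E'
from h import *
s,d=cam('scene'),cam('side')
for k,a,b in [('green',(400,263),(320,286)),('red',(292,297),(342,372)),('pink',(317,268),(294,352)),('sh1',(377,298),(427,275)),('sh2',(443,279),(410,238)),('sh3',(475,269),(405,218)),('throat',(117,388),(493,527)),('button',(164,379),(491,465)),('ticket',(411,319),(411,290)),('blower top',(558,225),(333,183)),('blue',(412,240),(281,272))]:
    P,e=tri([s,d],[np.array(a)/1.5625,np.array(b)/1.5625]); print(k,P.round(1),np.round(e,1))
E
```

```text
green [466.7 173.8  63.3] [0.7 0.8]
red [444.5 -35.5  61.1] [0.4 0.5]
pink [392.2  37.7  57.4] [1.4 1.9]
sh1 [601.1  43.9 133.7] [0.6 0.6]
sh2 [617.2 157.4 131.7] [1. 1.]
sh3 [629.4 212.4 137.4] [0.9 0.9]
throat [ 519.3 -337.6   83.6] [0.5 0.7]
button [ 548.5 -275.9   94.7] [0.2 0.3]
ticket [602.  108.7  61.4] [0.2 0.2]
blower top [570.3 466.3  98.9] [1.3 1.2]
blue [415.8 235.4  63.6] [0.4 0.5]
```

Emit:
arm_command(
  targets=[
    [[0.028,-0.04,-0.002,0,0,-0.142,1],[0.028,-0.04,-0.002,0,0,-0.142,1],[0.028,-0.04,-0.002,0,0,-0.142,1],[0.028,-0.04,-0.002,0,0,-0.142,1],[0.028,-0.04,-0.002,0,0,-0.142,1],[0.028,-0.04,-0.002,0,0,-0.142,1],[0.028,-0.04,-0.002,0,0,-0.142,1],[0.028,-0.04,-0.002,0,0,-0.142,1],[0.028,-0.04,-0.002,0,0,-0.142,1],[0.028,-0.04,-0.002,0,0,-0.142,1]],
  ],
)

```text
time: 1.4
tool_pos: [465.2, 169.4, 211.1]
tcp_rot: [-180.0, -0.0, 80.4]
ft_force: [1.1, 0.5, 0.4]
finger_gap: 85.3
grip_force: 0.0
```

Emit:
arm_command(
  targets=[
    [[0,0,0,0,0,0,1],[0,0,0,0,0,0,1]],
  ],
)

```text
time: 1.65
tool_pos: [464.3, 171.0, 211.0]
tcp_rot: [-179.9, -0.0, 80.7]
ft_force: [-0.1, 0.8, 0.8]
finger_gap: 85.4
grip_force: 0.0
```

```bash
cat >> h.py <<'E'
import pickle
def shot(name):
    m=cam('wrist'); im=viewer.snapshot('wrist'); pickle.dump((m,im),open(f'pics/{name}.pkl','wb'))
    cv2.imwrite(f'pics/{name}.png',cv2.resize(im[:,:,::-1],(800,600),interpolation=cv2.INTER_CUBIC)); return m,im
E
python3 - <<'E'
from h import *
s=status.sense();print(s['time'],s['tool_pos'],s['tcp_rot'],s['joint_pos'])
m,im=shot('w1');print(m['xyz'],m['attitude']); print(blobs(im,'green',100),blobs(im,'yellow',50))
E
```

```text
1.65 [464.2664476  170.98999125 210.97935252] [-1.79947376e+02 -3.54284548e-03  8.07422336e+01] [ 1.42609082e+01 -8.40832317e+00  1.03183374e+02  2.43307996e-02
  8.52717882e+01  2.35166575e+01]
[477.91413685 245.60546959 353.29747687] [ 1.62319242e+02 -4.75450747e-02 -9.31491927e+00]
[(np.int32(280), array([493.5,  93.9])), (np.int32(271), array([506. , 104.7])), (np.int32(605), array([256.8, 171.6])), (np.int32(1353), array([495. , 183.9])), (np.int32(132), array([471. , 181.6])), (np.int32(544), array([461.7, 310.5]))] [(np.int32(924), array([434.1, 225.4])), (np.int32(58), array([156.7, 298. ]))]
```

View pics/w1.png

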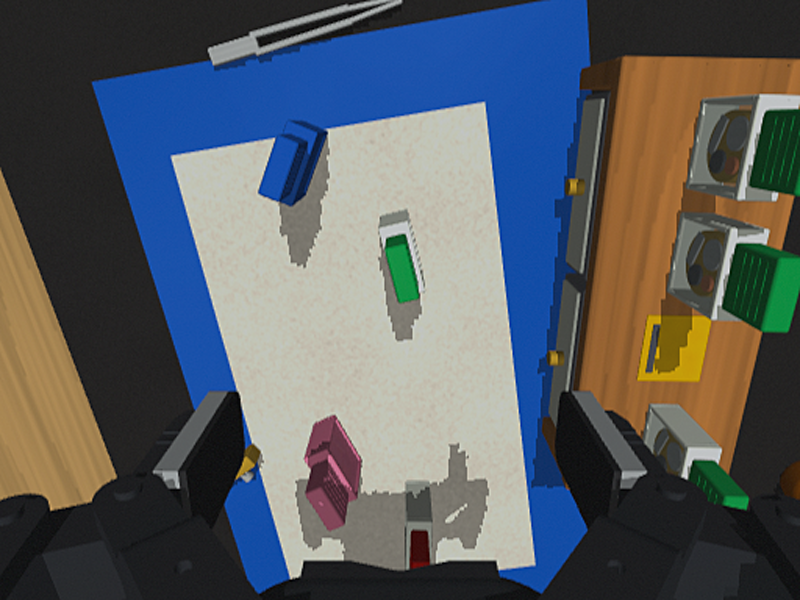

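The picture shows the green tab on a clear body at (403,268), the blue look-alike at (295,165), pink at (332,470), red at (419,550) and the ticket at (675,350). That confirms the choice. Next I fit the poses.

```bash
cat >> h.py <<'E'
from scipy.optimize import minimize
def box(x,y,yaw,lx,ly,z0,z1):
    c=np.array([[sx*lx/2,sy*ly/2] for sx in(-1,1) for sy in(-1,1)])
    a=np.radians(yaw);c=c@np.array([[np.cos(a),np.sin(a)],[-np.sin(a),np.cos(a)]])+[x,y]
    return np.array([[*p,z] for p in c for z in sorted({z0,z1})])
def fit(m,mk,p0,lx,ly,z0,z1,K=4):
    M=cv2.resize(mk*255,None,fx=K,fy=K,interpolation=cv2.INTER_LINEAR)>127
    def cost(p):
        uv=(proj(m,box(*p,lx,ly,z0,z1))+.5)*K-.5
        r=np.zeros(M.shape,np.uint8);h=cv2.convexHull(np.round(uv*16).astype(np.int32));cv2.fillConvexPoly(r,h,1,cv2.LINE_8,4)
        return 1-(M&(r>0)).sum()/max(1,(M|(r>0)).sum())
    best=min((minimize(cost,[p0[0],p0[1],y],method='Nelder-Mead',options=dict(initial_simplex=np.array([p0[0],p0[1],y])+np.array([[0,0,0],[6,0,0],[0,6,0],[0,0,10]]),xatol=.05,fatol=1e-4)) for y in (p0[2],p0[2]-15,p0[2]+15)),key=lambda r:r.fun)
    return best.x.round(2),round(best.fun,3)
def near(mk,uv,close=0):
    if close: mk=cv2.morphologyEx(mk,cv2.MORPH_CLOSE,np.ones((close,close),np.uint8))
    n,l,s,c=cv2.connectedComponentsWithStats(mk); i=min((i for i in range(1,n) if s[i,4]>60),key=lambda i:np.hypot(*(c[i]-uv))); return (l==i).astype(np.uint8)
E
python3 - <<'E'
from h import *
m,im=pickle.load(open('pics/w1.pkl','rb'))
mk=near(mask(im,'green'),(257,172),3); print(mk.sum(),fit(m,mk,(466,174,-10),12,32,46,76))
mk=near(mask(im,'green'),(462,310),3); print('sh1',mk.sum(),fit(m,mk,(601,44,-10),12,32,116,146))
h=cv2.cvtColor(im,cv2.COLOR_RGB2HSV).astype(int)
mk=((abs(h[...,0]-25)<5)&(h[...,1]>170)&(h[...,2]>60)).astype(np.uint8)
mk=near(mk,(434,225),9); 
for z in (70,61): print('ticket',mk.sum(),fit(m,mk,(602,108,-10),36,40,z,z))
E
```

```text
605 (array([466.84, 167.78,   2.8 ]), np.float64(0.121))
sh1 663 (array([604.89,  51.9 ,  37.15]), np.float64(0.471))
ticket 1715 (array([611.89,  98.04,  -9.97]), np.float64(0.02))
ticket 1715 (array([615.98,  93.71, -10.56]), np.float64(0.069))
```

Emit:
arm_command(
  targets=[
    [[0.001,-0.001,-0.02,0,0,0.105,1],[0.001,-0.001,-0.02,0,0,0.105,1],[0,-0.001,-0.015,0,0,0,1],[0,0,0,0,0,0,1],[0,0,0,0,0,0,1]],
  ],
)

```text
time: 2.33
tool_pos: [466.8, 168.3, 157.0]
tcp_rot: [180.0, -0.0, 92.7]
ft_force: [-0.4, -0.5, 0.7]
finger_gap: 85.2
grip_force: 0.0
```

```bash
python3 - <<'E'
from h import *
s=status.sense();print(s['time'],s['tool_pos'],s['tcp_rot'])
m,im=shot('w2');h=cv2.cvtColor(im,cv2.COLOR_RGB2HSV).astype(int)
mk0=((abs(h[...,0]-63)<15)&(h[...,1]>100)&(h[...,2]>30)).astype(np.uint8)
uv=proj(m,[466.8,167.8,70])[0]; print(uv)
mk=near(mk0,uv,3);print(mk.sum())
for dz in(-6,-3,0,3,6): print(dz,fit(m,mk,(467,168,3),12,32,46+dz,76+dz))
m1,im1=pickle.load(open('pics/w1.pkl','rb'));h=cv2.cvtColor(im1,cv2.COLOR_RGB2HSV).astype(int)
mk0=((abs(h[...,0]-63)<15)&(h[...,1]>100)&(h[...,2]>30)).astype(np.uint8)
mk1=near(mk0,(257,172),3);print(mk1.sum(),fit(m1,mk1,(467,168,3),12,32,46,76))
x,y=uv.astype(int);c=im[max(0,y-70):y+70,max(0,x-90):x+90,::-1]
cv2.imwrite('pics/c2.png',cv2.resize(c,None,fx=4,fy=4,interpolation=cv2.INTER_NEAREST))
E
```

```text
2.325 [466.83141792 168.34377445 157.04501214] [ 1.79952575e+02 -1.49430504e-02  9.27134254e+01]
[253.51909855 190.9894938 ]
905
-6 (array([466.78, 166.13,   4.95]), np.float64(0.051))
-3 (array([466.74, 166.81,   4.86]), np.float64(0.063))
0 (array([466.75, 167.47,   4.77]), np.float64(0.08))
3 (array([466.65, 168.78,   4.86]), np.float64(0.099))
6 (array([466.62, 169.8 ,   5.12]), np.float64(0.12))
623 (array([466.8 , 167.78,   3.43]), np.float64(0.098))
```

View pics/c2.png

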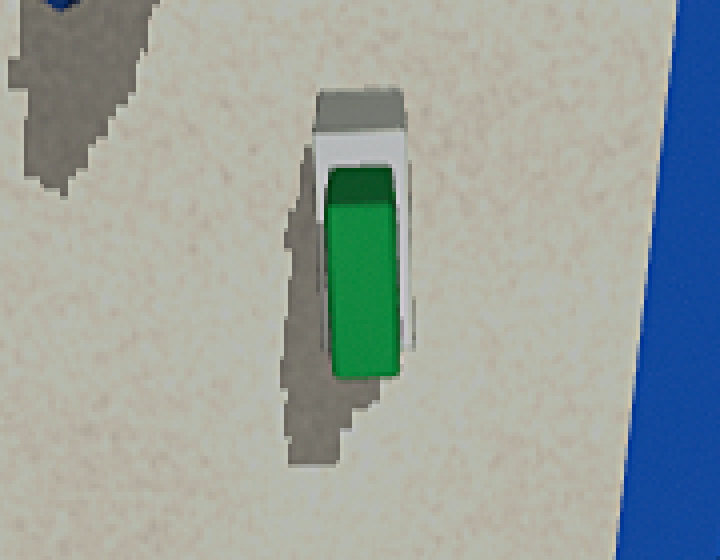

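The crop shows the green tab at (362,270) on the clear body, upright and almost parallel to the tool, turned about 4.5°. I descend and grip it.

Emit:
arm_command(
  targets=[
    [[0,-0.001,-0.03,0,0,0.035,1],[0,0,-0.03,0,0,0,1],[0,0,-0.03,0,0,0,1],[0,0,-0.016,0,0,0,1],[0,0,0,0,0,0,-1],[0,0,0,0,0,0,-1],[0,0,0,0,0,0,-1],[0,0,0,0,0,0,-1],[0,0,0,0,0,0,-1],[0,0,0,0,0,0,-1]],
  ],
  force=40,
)

```text
time: 3.62
tool_pos: [467.2, 167.0, 51.0]
tcp_rot: [179.9, -0.0, 94.8]
ft_force: [-1.1, 0.1, 5.4]
finger_gap: 11.2
grip_force: 43.8
```

Emit:
arm_command(
  targets=[
    [[0,0,0.015,0,0,0,-1],[0,0,0.03,0,0,0,-1],[0,0,0.04,0,0,0,-1],[0,0,0.045,0,0,0,-1],[0.02,-0.01,0.03,0,0,-0.05,-1],[0.035,-0.017,0.01,0,0,-0.065,-1],[0.04,-0.02,0,0,0,-0.07,-1],[0.035,-0.017,0,0,0,-0.05,-1],[0.015,-0.006,0,0,0,-0.02,-1],[0,0,0,0,0,0,-1]],
  ],
)

```text
time: 4.88
tool_pos: [612.1, 96.2, 220.4]
tcp_rot: [-180.0, 0.0, 80.1]
ft_force: [0.1, 0.7, -0.1]
finger_gap: 11.3
grip_force: 42.9
```

```bash
python3 - <<'E'
from h import *
s=status.sense();print(s['time'],s['tool_pos'],s['tcp_rot'],s['grip_force'],s['finger_gap'])
m,im=shot('w3')
E
```

```text
4.875 [612.05011328  96.20008764 220.43853046] [-1.79976140e+02  9.52269857e-03  8.00820900e+01] 42.947253584861755 11.257045507133524
```

View pics/w3.png

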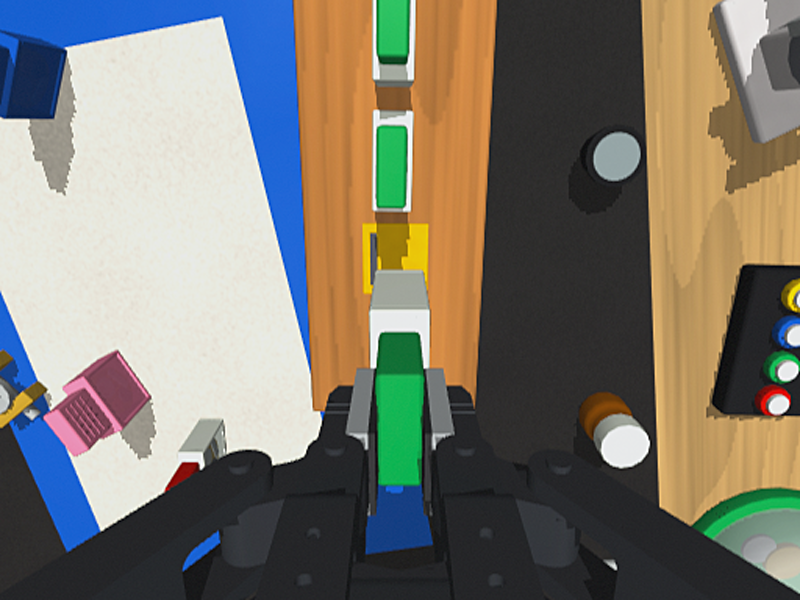

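The case hangs straight in the fingers, with its tab at (400,410). The ticket is behind it at (395,255), and shelf case sh2 is ahead at (392,167). I check the ticket against sh2.

```bash
python3 - <<'E'
from h import *
m,im=pickle.load(open('pics/w3.pkl','rb'))
h=cv2.cvtColor(im,cv2.COLOR_RGB2HSV).astype(int)
g=((abs(h[...,0]-63)<15)&(h[...,1]>100)&(h[...,2]>30)).astype(np.uint8)
p,e=fit(m,near(g,(251,107),3),(620,152,-10),12,32,116,146);print(p,e)
a=np.radians(-10);print('ticket from sh2',p[:2]-56*np.array([-np.sin(a),np.cos(a)]))
# ticket top corners at z=70
for uv in [(363,224),(428,224)]: print(onz(m,np.array(uv)/1.5625,70).round(1))
print('pred',box(611.9,98,-10,36,40,70,70).round(1))
# held case: far body bottom corners (z=foot)
for uv in [(373,272),(427,272)]: print('foot',onz(m,np.array(uv)/1.5625,169.5).round(1))
print('pred',box(612.1,96.6,-10,18,44,169.5,169.5).round(1))
E
```

```text
[620.57 153.57 -10.73] 0.064
ticket from sh2 [610.84570205  98.42076583]
[598.  120.6  70. ]
[633.  114.4  70. ]
pred [[590.7  81.4  70. ]
 [597.6 120.8  70. ]
 [626.2  75.2  70. ]
 [633.1 114.6  70. ]]
foot [607.9 119.4 169.5]
foot [627.6 115.9 169.5]
pred [[599.4  76.5 169.5]
 [607.1 119.8 169.5]
 [617.1  73.4 169.5]
 [624.8 116.7 169.5]]
```

Emit:
arm_command(
  targets=[
    [[0,0.001,-0.02,0,0,0,-1],[0,0.001,-0.035,0,0,0,-1],[0,0,-0.025,0,0,0,-1],[0,0,-0.012,0,0,0,-1],[0,0,-0.004,0,0,0,-1],[0,0,-0.001,0,0,0,-1],[0,0,0,0,0,0,-1]],
  ],
)

```text
time: 5.8
tool_pos: [612.4, 99.0, 124.5]
tcp_rot: [179.9, -0.0, 80.1]
ft_force: [0.9, 0.1, -0.6]
finger_gap: 11.2
grip_force: 42.9
```

Emit:
arm_command(
  targets=[
    [[0,0,-0.001,0,0,0,-1],[0,0,0,0,0,0,-1]],
  ],
)

```text
time: 6.05
tool_pos: [611.8, 98.9, 122.6]
tcp_rot: [180.0, -0.0, 80.1]
ft_force: [0.3, -0.3, -0.2]
finger_gap: 11.1
grip_force: 42.9
```

Emit:
arm_command(
  targets=[
    [[0,0,-0.001,0,0,0,-1],[0,0,0,0,0,0,-1]],
  ],
)

```text
time: 6.3
tool_pos: [611.5, 98.9, 121.2]
tcp_rot: [-180.0, 0.0, 80.1]
ft_force: [0.8, -0.1, -0.4]
finger_gap: 11.2
grip_force: 42.9
```

Emit:
arm_command(
  targets=[
    [[0,-0.0005,-0.001,0,0,0,-1],[0,0,0,0,0,0,-1]],
  ],
)

```text
time: 6.55
tool_pos: [611.8, 98.7, 121.1]
tcp_rot: [180.0, -0.0, 80.2]
ft_force: [-2.0, 0.9, 5.2]
finger_gap: 10.8
grip_force: 43.7
```

Emit:
arm_command(
  targets=[
    [[0,0,-0.0005,0,0,0,-1],[0,0,0,0,0,0,-1]],
  ],
)

```text
time: 6.8
tool_pos: [611.9, 98.7, 121.1]
tcp_rot: [180.0, -0.0, 80.2]
ft_force: [-3.6, 1.7, 8.8]
finger_gap: 11.4
grip_force: 44.3
```

Contact reads 9 N. I release.

Emit:
arm_command(
  targets=[
    [[0,0,0.0005,0,0,0,-0.2],[0,0,0,0,0,0,-0.2],[0,0,0,0,0,0,-0.2],[0,0,0,0,0,0,-0.2],[0,0,0.02,0,0,0,-0.2],[0,0,0.035,0,0,0,-0.2],[0,0,0.04,0,0,0,-0.2],[0,-0.005,0.02,0,0,0,-0.2]],
  ],
)

```text
time: 7.8
tool_pos: [613.0, 93.6, 239.8]
tcp_rot: [179.7, -0.1, 80.2]
ft_force: [-0.1, 0.5, -0.2]
finger_gap: 34.4
grip_force: 0.0
```

```bash
python3 - <<'E'
from h import *
s=status.sense();print(s['time'],s['tool_pos'],s['tcp_rot'],s['grip_force'],s['finger_gap'])
m,im=shot('w4')
h=cv2.cvtColor(im,cv2.COLOR_RGB2HSV).astype(int)
g=((abs(h[...,0]-63)<15)&(h[...,1]>100)&(h[...,2]>30)).astype(np.uint8)
for q in [(612,98),(620.5,153.5)]:
    uv=proj(m,[*q,140])[0]; mk=near(g,uv,3); print(uv,mk.sum(),fit(m,mk,(*q,-10),12,32,116,146))
E
```

```text
7.8 [613.01081402  93.60176913 239.80756682] [ 1.79699000e+02 -7.67019672e-02  8.01754391e+01] 0.0 34.43432622903338
[250.00979689 179.95437886] 826 (array([613.76,  99.59,  -9.84]), np.float64(0.062))
[247.92550433 100.81821376] 871 (array([620.29, 152.83, -11.06]), np.float64(0.057))
```

View pics/w4.png

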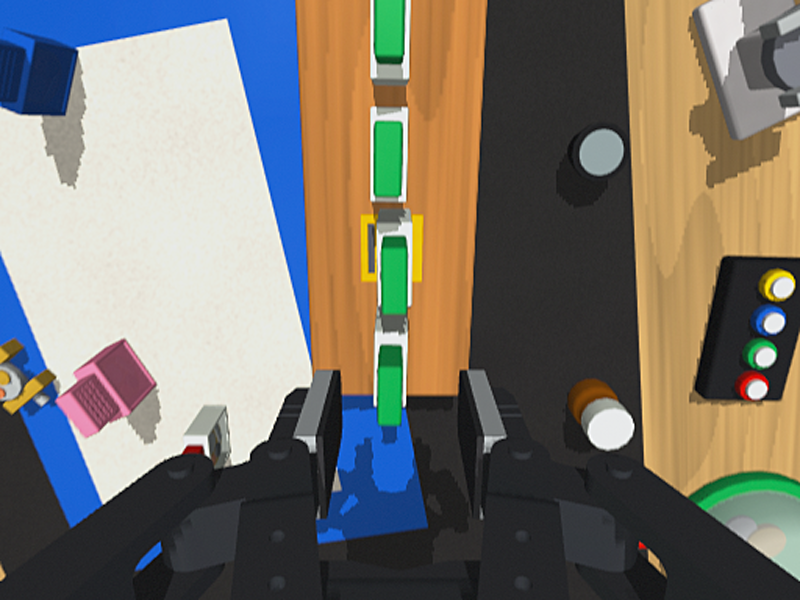

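The picture shows the green case standing on the ticket at (394,265), in line with its neighbours and released, about 2 mm off centre. Next is the red case.

Emit:
arm_command(
  targets=[
    [[-0.015,-0.012,0,0,0,0.03,0.2],[-0.034,-0.026,0,0,0,0.03,0.2],[-0.036,-0.028,0,0,0,0.03,0.2],[-0.036,-0.028,-0.01,0,0,0.03,0.2],[-0.034,-0.026,-0.02,0,0,0.03,0.2],[-0.013,-0.01,-0.02,0,0,0,0.2],[0,0,0,0,0,0,0.2],[0,0,0,0,0,0,0.2]],
  ],
)

```text
time: 8.85
tool_pos: [444.3, -36.4, 185.9]
tcp_rot: [180.0, -0.0, 88.7]
ft_force: [-0.1, 0.7, 0.5]
finger_gap: 51.0
grip_force: 0.0
```

```bash
python3 - <<'E'
from h import *
s=status.sense();print(s['time'],s['tool_pos'],s['tcp_rot'])
m,im=shot('w5');h=cv2.cvtColor(im,cv2.COLOR_RGB2HSV).astype(int)
g=(((h[...,0]<7)|(h[...,0]>173))&(h[...,1]>170)&(h[...,2]>40)).astype(np.uint8)
uv=proj(m,[444.5,-35.5,70])[0]; mk=near(g,uv,3); print(uv,mk.sum(),cv2.boundingRect(mk))
for dz in(-4,0,4): print(fit(m,mk,(444.5,-35.5,0),12,32,46+dz,76+dz))
E
```

```text
8.85 [444.26796932 -36.43729563 185.86087574] [ 1.79955782e+02 -7.99976522e-03  8.87274859e+01]
[253.85103364 177.60867192] 719 (245, 155, 21, 48)
(array([444.97, -39.66,  -9.81]), np.float64(0.082))
(array([444.89, -38.77,  -9.08]), np.float64(0.106))
(array([444.93, -37.46,  -8.62]), np.float64(0.129))
```

View pics/w5.png

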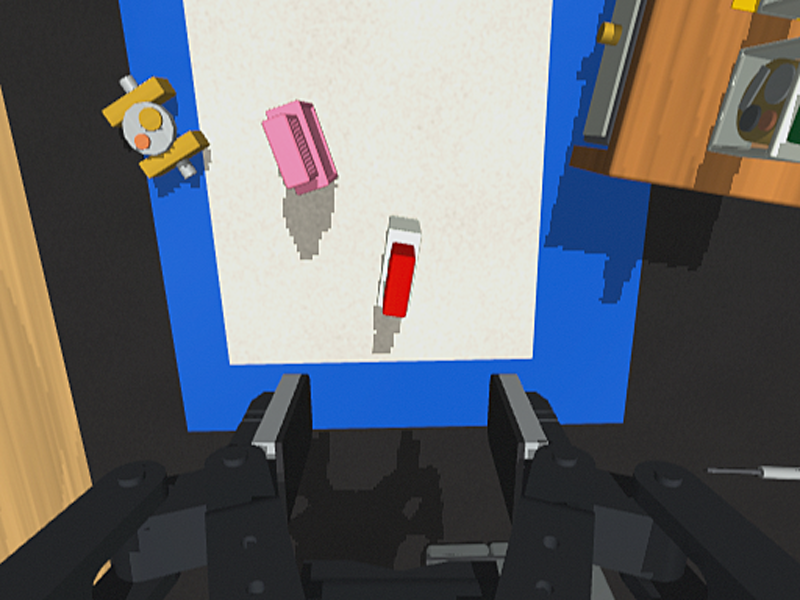

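The red tab is at (400,280) on a clear body. The pink look-alike at (300,145) is well clear of it. I grasp.

Emit:
arm_command(
  targets=[
    [[0.0005,-0.001,-0.03,0,0,-0.063,0.2],[0,-0.001,-0.035,0,0,-0.063,0.2],[0,0,-0.035,0,0,0,0.2],[0,0,-0.025,0,0,0,0.2],[0,0,-0.0095,0,0,0,0.2],[0,0,0,0,0,0,-1],[0,0,0,0,0,0,-1],[0,0,0,0,0,0,-1],[0,0,0,0,0,0,-1],[0,0,0,0,0,0,-1]],
  ],
  force=40,
)

```text
time: 10.15
tool_pos: [445.4, -38.8, 52.2]
tcp_rot: [179.8, -0.0, 81.5]
ft_force: [-0.5, -0.2, 6.4]
finger_gap: 10.9
grip_force: 44.7
```

Emit:
arm_command(
  targets=[
    [[0,0,0.015,0,0,0,-1],[0,0,0.03,0,0,0,-1],[0,0,0.045,0,0,0,-1],[0,-0.01,0.05,0,0,0.02,-1],[0.008,-0.03,0.038,0,0,0.02,-1],[0.01,-0.05,0,0,0,0.03,-1],[0.012,-0.055,0,0,0,0.03,-1],[0.012,-0.055,0,0,0,0.03,-1],[0.012,-0.055,0,0,0,0.02,-1],[0.01,-0.055,0,0,0,0,-1]],
  ],
)

```text
time: 11.4
tool_pos: [508.1, -350.4, 229.7]
tcp_rot: [180.0, 0.0, 90.1]
ft_force: [0.2, 0.4, -0.2]
finger_gap: 11.4
grip_force: 43.7
```

Emit:
arm_command(
  targets=[
    [[0.008,-0.045,0,0,0,0,-1],[0.002,-0.025,0,0,0,0,-1],[0,0,0,0,0,0,-1],[0,0,0,0,0,0,-1]],
  ],
)

```text
time: 11.9
tool_pos: [518.0, -418.0, 229.2]
tcp_rot: [-180.0, -0.0, 90.1]
ft_force: [-0.5, 0.1, -0.2]
finger_gap: 11.0
grip_force: 43.6
```

```bash
python3 - <<'E'
from h import *
s=status.sense();print(s['time'],s['tool_pos'],s['tcp_rot'],s['grip_force'])
m,im=shot('w6');print(m['xyz'],m['attitude'])
E
```

```text
11.9 [ 517.9996402  -418.01724382  229.16772349] [-1.79994396e+02 -2.70300763e-02  9.01139215e+01] 43.64517867565155
[ 518.89614905 -342.42406795  371.47539441] [ 1.62326536e+02 -8.10547502e-02  5.74761470e-02]
```

View pics/w6.png

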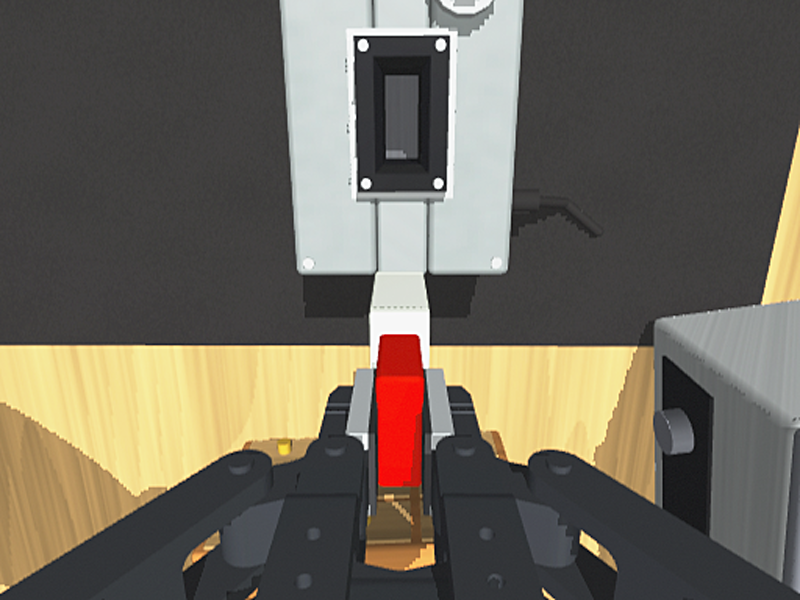

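Picture: the former with its slot is at (402,115), the button collar is at the top edge (467,5), and the red case hangs straight at (400,400). I measure the former's rim and the held case.

```bash
python3 - <<'E'
from h import *
m,im=pickle.load(open('pics/w6.pkl','rb'))
v=im.max(2).astype(int)
mk=np.zeros(v.shape,np.uint8);x0,y0,x1,y1=222,18,294,128
mk[y0:y1,x0:x1]=(v[y0:y1,x0:x1]<75)
mk=near(mk,(257,72)); 
hull=cv2.convexHull(cv2.findContours(mk,0,1)[0][0]);r=np.zeros_like(mk);cv2.fillConvexPoly(r,hull,1)
print(mk.sum(),r.sum(),cv2.boundingRect(r))
p0=onz(m,(257,73),90)
for z in(86,90,94):print(z,fit(m,r,(p0[0],p0[1],0),46,74,z,z))
print(cv2.minAreaRect(hull))
# grey interior slot (darkness profile) rows/cols through centre
print('row73',v[73,222:294].tolist()); print('col257',v[15:130,257].tolist())
print('held foot',[onz(m,np.array(u)/1.5625,177).round(1) for u in[(373,273),(428,273)]])
print('col256',v[168:225,256].tolist()); print('row185',v[185,230:285].tolist())
E
```

```text
4590 5947 (227, 23, 61, 100)
86 (array([ 5.2041e+02, -3.4070e+02,  1.3000e-01]), np.float64(0.015))
90 (array([ 520.36, -341.17,   -0.  ]), np.float64(0.019))
94 (array([ 5.2029e+02, -3.4173e+02,  1.6000e-01]), np.float64(0.041))
((257.0, 72.5), (99.0, 60.0), 90.0)
row73 [217, 223, 247, 246, 255, 216, 32, 54, 59, 59, 57, 59, 59, 59, 59, 59, 59, 49, 35, 35, 41, 38, 35, 26, 38, 95, 87, 85, 88, 89, 89, 87, 86, 85, 88, 89, 89, 89, 88, 88, 87, 88, 88, 86, 94, 57, 20, 27, 35, 36, 34, 33, 39, 49, 59, 59, 59, 58, 60, 58, 59, 59, 58, 50, 55, 255, 250, 244, 248, 228, 217, 218]
col257 [220, 218, 224, 243, 246, 247, 255, 232, 33, 55, 61, 61, 60, 60, 61, 61, 61, 61, 61, 62, 56, 37, 30, 33, 30, 31, 32, 34, 32, 30, 30, 28, 19, 76, 97, 90, 90, 90, 89, 90, 91, 90, 90, 91, 90, 89, 91, 90, 90, 90, 90, 91, 90, 90, 91, 90, 91, 91, 89, 91, 91, 91, 91, 89, 92, 91, 90, 92, 89, 90, 91, 90, 92, 89, 90, 92, 91, 91, 91, 90, 87, 123, 145, 142, 143, 131, 82, 30, 37, 36, 41, 44, 43, 43, 43, 46, 49, 55, 55, 55, 55, 54, 56, 55, 54, 55, 47, 90, 158, 181, 179, 165, 142, 132, 197]
held foot [array([ 509.5, -396.9,  177. ]), array([ 530. , -396.9,  177. ])]
col256 [219, 219, 219, 218, 219, 215, 235, 234, 220, 222, 222, 221, 222, 221, 223, 222, 222, 222, 222, 222, 222, 222, 222, 222, 222, 223, 223, 227, 177, 212, 233, 243, 249, 248, 247, 247, 247, 247, 247, 247, 247, 247, 247, 248, 255, 255, 203, 179, 184, 184, 185, 186, 185, 185, 185, 184, 186]
row185 [45, 42, 44, 44, 44, 43, 44, 35, 61, 228, 230, 222, 222, 221, 221, 221, 222, 222, 222, 222, 222, 222, 222, 222, 222, 222, 222, 222, 222, 222, 223, 222, 222, 223, 222, 223, 222, 222, 222, 222, 225, 230, 212, 20, 42, 45, 48, 46, 44, 47, 45, 44, 46, 48, 47]
```

```bash
python3 - <<'E'
from h import *
m,im=pickle.load(open('pics/w6.pkl','rb'))
v=im.max(2).astype(float)
def edges(r):
    row=v[r,230:285]; th=135; a=np.where(row>th)[0]; i,j=a[0],a[-1]
    return 230+i-(row[i]-th)/(row[i]-row[i-1]), 230+j+(row[j]-th)/(row[j]-row[j+1])
for r in range(176,212,4):
    l,q=edges(r); 
    X=[m['xyz']+ray(m,(u,r))*((-395.5-m['xyz'][1])/ray(m,(u,r))[1]) for u in (l,q)]
    print(r,round(l,1),round(q,1),np.round([X[0][0],X[1][0],(X[0][0]+X[1][0])/2,X[0][2]],1))
# far-face top edge row & foot row at centre col, as y at known z
t=status.sense()['tool_pos'][2]
for r,z in ((174.5,t-52.2),(196,t-6.2)): print(r,onz(m,(255.8,r),z).round(1))
# throat flare rim, x from rows, y from cols (outer flare edge at z=90)
for u in ((238.8,73),(275.2,73)): print(onz(m,u,90).round(1))
for u in ((257,35.6),(257,111.8)): print(onz(m,u,90).round(1))
# red tab edges, top
E
```

```text
176 239.5 270.6 [510.3 527.7 519.  184.7]
180 239.1 271.5 [510.4 527.8 519.1 192.5]
184 238.5 272.1 [510.4 527.8 519.1 199.8]
188 237.9 272.6 [510.4 527.8 519.1 206.6]
192 237.4 273.4 [510.5 527.8 519.2 212.9]
196 236.6 273.8 [510.3 527.7 519.  218.8]
200 236.1 274.5 [510.4 527.8 519.1 224.3]
204 235.7 274.6 [510.5 527.5 519.  229.5]
208 236.1 274.6 [510.9 527.2 519.1 234.3]
174.5 [ 519.4 -396.8  177. ]
196 [ 519.3 -394.   223. ]
[ 506.4 -339.7   90. ]
[ 534.5 -339.7   90. ]
[ 520.4 -313.1   90. ]
[ 520.5 -369.1   90. ]
```

Emit:
arm_command(
  targets=[
    [[0.0005,0.015,0,0,0,0,-1],[0.0005,0.03,-0.01,0,0,0,-1],[0.0004,0.022,-0.02,0,0,0,-1],[0,0.0094,-0.025,0,0,0,-1],[0,0.001,-0.017,0,0,0,-1],[0,0,-0.005,0,0,0,-1],[0,0,0,0,0,0,-1],[0,0,0,0,0,0,-1]],
  ],
)

```text
time: 12.95
tool_pos: [520.0, -342.0, 153.0]
tcp_rot: [179.9, 0.1, 90.1]
ft_force: [0.7, 0.7, -1.0]
finger_gap: 11.1
grip_force: 43.7
```

```bash
python3 - <<'E'
from h import *
s=status.sense();print(s['time'],s['tool_pos'],s['tcp_rot'],s['ft_force'])
m,im=shot('w7'); a=viewer.snapshot('scene')[200:300,10:150,::-1]; b=viewer.snapshot('side')[230:384,250:384,::-1]
A=np.zeros((600,800,3),np.uint8)
p=cv2.resize(a,(400,286),interpolation=cv2.INTER_CUBIC);A[:286,:400]=p
p=cv2.resize(b,None,fx=2.9,fy=2.9,interpolation=cv2.INTER_CUBIC);A[:p.shape[0],400:400+p.shape[1]]=p[:600,:400]
p=cv2.resize(im[:,:,::-1],(400,300));A[290:590,:400]=p
cv2.imwrite('pics/v7.png',A)
E
```

```text
12.95 [ 519.97785367 -342.00241014  152.97814295] [1.79921777e+02 6.54845928e-02 9.00832828e+01] [ 0.71163227  0.7063899  -0.96142089]
```

View pics/v7.png

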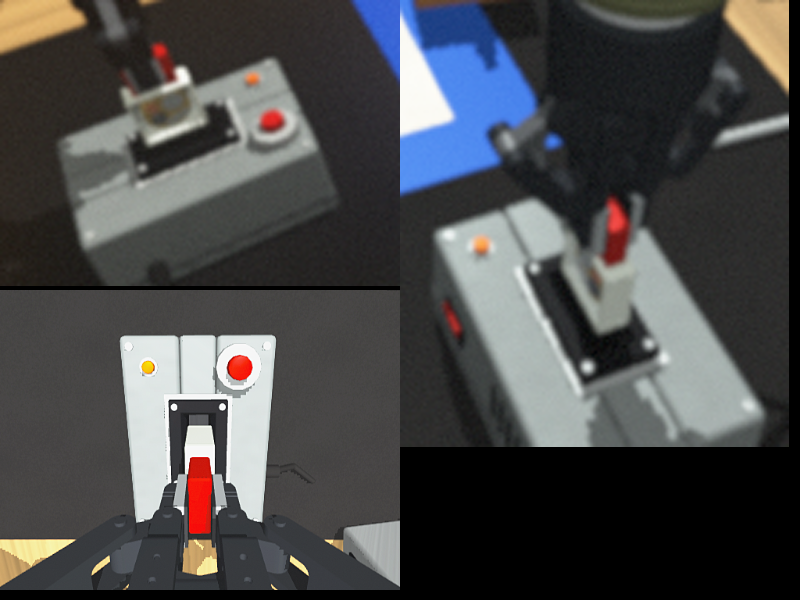

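Picture: the case hangs centred just above the slot, upright, and the button is clear of it. I measure the residual offset in the wrist view.

```bash
python3 - <<'E'
from h import *
m,im=pickle.load(open('pics/w7.pkl','rb')); v=im.max(2).astype(int)
for r in (134,150,165,172,178,184,190,200): print(r,v[r,205:305].tolist())
print('col',v[125:190,255].tolist())
E
```

```text
134 [230, 230, 230, 229, 229, 250, 247, 248, 248, 248, 248, 248, 248, 247, 247, 247, 247, 247, 247, 247, 247, 247, 249, 249, 250, 251, 251, 250, 249, 249, 248, 248, 248, 248, 248, 248, 248, 248, 248, 248, 248, 248, 248, 248, 248, 248, 248, 248, 248, 248, 248, 248, 248, 248, 248, 248, 248, 248, 248, 248, 248, 248, 248, 248, 248, 248, 248, 248, 248, 249, 250, 251, 250, 250, 249, 248, 248, 248, 250, 250, 251, 251, 251, 253, 255, 181, 189, 191, 191, 191, 190, 192, 171, 149, 151, 150, 152, 153, 153, 152]
150 [229, 228, 228, 229, 229, 218, 252, 247, 248, 255, 236, 32, 46, 131, 255, 252, 247, 246, 246, 247, 254, 255, 38, 55, 62, 61, 62, 63, 59, 60, 61, 61, 61, 60, 61, 61, 62, 60, 60, 61, 59, 60, 61, 60, 61, 60, 60, 60, 60, 60, 61, 61, 61, 61, 61, 62, 60, 62, 60, 61, 60, 61, 61, 61, 62, 64, 59, 60, 58, 60, 60, 59, 59, 54, 52, 204, 255, 249, 246, 246, 246, 248, 255, 255, 30, 42, 64, 255, 251, 246, 247, 250, 225, 228, 228, 229, 229, 229, 229, 229]
165 [228, 229, 228, 229, 229, 229, 245, 248, 247, 252, 255, 72, 50, 59, 62, 63, 63, 63, 63, 61, 60, 59, 60, 61, 62, 64, 49, 39, 42, 42, 42, 43, 43, 
[... 2178 characters left out ...]
 35, 55, 60, 61, 62, 59, 61, 60, 60, 60, 61, 59, 61, 64, 46, 42, 39, 30, 147, 255, 253, 249, 248, 248, 248, 248, 248, 248, 248, 248, 248, 248, 248, 248, 248, 248, 248, 248, 248, 248, 248, 248, 248, 248, 248, 248, 248, 248, 248, 248, 248, 248, 248, 248, 249, 255, 255, 30, 50, 60, 58, 60, 59, 59, 59, 60, 59, 59, 60, 61, 52, 49, 199, 255, 248, 246, 248, 239, 225, 227, 228, 228, 227, 228, 227, 228, 227]
col [232, 232, 232, 232, 231, 232, 232, 218, 242, 248, 246, 246, 247, 252, 251, 123, 26, 52, 61, 60, 62, 61, 61, 62, 60, 61, 60, 62, 61, 62, 62, 61, 45, 27, 66, 94, 99, 97, 96, 96, 99, 98, 98, 99, 99, 99, 96, 85, 166, 251, 246, 233, 234, 234, 234, 234, 234, 234, 234, 235, 235, 235, 235, 235, 235]
```

```bash
python3 - <<'E'
from h import *
m,im=pickle.load(open('pics/w7.pkl','rb'));print(m['attitude'])
for r,a,b in ((165,215.7,290.6),(172,216,290.6),(178,216.4,290.6),(190,217,290.2)):
    print('former',[onz(m,(u,r),90)[:2].round(1) for u in(a,b)], (onz(m,(a,r),90)[0]+onz(m,(b,r),90)[0])/2)
for r,a,b in ((178,239,271.2),(184,238,272.1),(190,237.1,272.9)):
    X=[m['xyz']+ray(m,(u,r))*((-320.-m['xyz'][1])/ray(m,(u,r))[1]) for u in(a,b)]
    print('case',np.round([X[0][0],X[1][0],(X[0][0]+X[1][0])/2,X[0][2]],2))
print('former far',onz(m,(255,139.9),90),'flare far',onz(m,(255,156.7),90))
print('foot far',onz(m,(255,172.3),100.8))
E
```

```text
[ 1.62233714e+02 -1.68423668e-01  2.89879141e-02]
former [array([ 497.1, -317.9]), array([ 542.8, -317.9])] 519.940629254035
former [array([ 497.1, -322.3]), array([ 542.9, -322.3])] 520.0259863128567
former [array([ 497.2, -326.1]), array([ 543.1, -326.1])] 520.1441001034029
former [array([ 497.3, -333.9]), array([ 543. , -333.9])] 520.1969261351936
case [512.16 530.01 521.08 110.93]
case [512.11 529.96 521.04 122.13]
case [512.11 529.87 520.99 132.16]
former far [ 521.06055316 -302.44422832   90.        ] flare far [ 521.06153324 -312.68261806   90.        ]
foot far [ 521.04426607 -319.5084324   100.8       ]
```

Emit:
arm_command(
  targets=[
    [[-0.0009,0.0015,-0.002,0,0,0,-1],[0,0,-0.004,0,0,0,-1],[0,0,-0.005,0,0,0,-1],[0,0,-0.005,0,0,0,-1],[0,0,0,0,0,0,-1]],
  ],
)

```text
time: 13.72
tool_pos: [518.2, -339.4, 134.9]
tcp_rot: [-179.9, -0.0, 90.1]
ft_force: [-0.1, -0.1, -1.4]
finger_gap: 11.1
grip_force: 43.7
```

Emit:
arm_command(
  targets=[
    [[0,0,-0.003,0,0,0,-1],[0,0,-0.003,0,0,0,-1],[0,0,0,0,0,0,-1]],
  ],
)

```text
time: 14.1
tool_pos: [518.4, -339.6, 129.4]
tcp_rot: [-180.0, -0.0, 90.1]
ft_force: [-0.0, 0.0, -0.7]
finger_gap: 11.1
grip_force: 43.7
```

Emit:
arm_command(
  targets=[
    [[0,0,-0.003,0,0,0,-1],[0,0,-0.003,0,0,0,-1],[0,0,0,0,0,0,-1]],
  ],
)

```text
time: 14.48
tool_pos: [518.4, -339.5, 123.3]
tcp_rot: [-180.0, -0.0, 90.1]
ft_force: [-0.4, 0.1, -1.1]
finger_gap: 11.4
grip_force: 43.7
```

It has entered the straight part of the slot without contact, so I continue down.

Emit:
arm_command(
  targets=[
    [[0,0,-0.004,0,0,0,-1],[0,0,-0.004,0,0,0,-1],[0,0,-0.002,0,0,0,-1],[0,0,0,0,0,0,-1]],
  ],
)

```text
time: 14.98
tool_pos: [518.4, -339.6, 113.4]
tcp_rot: [-180.0, -0.0, 90.1]
ft_force: [0.0, -0.7, -0.3]
finger_gap: 11.3
grip_force: 43.7
```

Emit:
arm_command(
  targets=[
    [[0,0,-0.004,0,0,0,-1],[0,0,-0.004,0,0,0,-1],[0,0,-0.002,0,0,0,-1],[0,0,0,0,0,0,-1]],
  ],
)

```text
time: 15.48
tool_pos: [518.5, -339.6, 103.4]
tcp_rot: [-180.0, -0.0, 90.1]
ft_force: [0.9, -0.3, -0.8]
finger_gap: 11.2
grip_force: 43.7
```

Emit:
arm_command(
  targets=[
    [[0,0,-0.004,0,0,0,-1],[0,0,-0.0025,0,0,0,-1],[0,0,-0.0015,0,0,0,-1],[0,0,0,0,0,0,-1],[0,0,0,0,0,0,-1],[0,0,0,0,0,0,-1],[0,0,0,0,0,0,-1]],
  ],
)

```text
time: 16.35
tool_pos: [518.7, -339.7, 95.9]
tcp_rot: [180.0, 0.0, 90.1]
ft_force: [-0.3, -0.0, -0.6]
finger_gap: 10.9
grip_force: 43.7
```

```bash
python3 - <<'E'
from h import *
s=status.sense();print(s['time'],s['tool_pos'],s['tcp_rot'],s['ft_force'],s['grip_force'],s['wrist_torque'])
a=viewer.snapshot('scene'); b=viewer.snapshot('side');w=viewer.snapshot('wrist')
A=np.zeros((600,800,3),np.uint8)
def put(i,x,y,W,H): A[y:y+H,x:x+W]=cv2.resize(i[:,:,::-1],(W,H),interpolation=cv2.INTER_CUBIC)
put(a[200:300,20:153],0,0,400,300);put(b[270:370,250:383],400,0,400,300);put(a[150:250,200:333],0,300,400,300);put(w[100:300,120:387],400,300,400,300)
cv2.imwrite('pics/v8.png',A)
E
```

```text
16.35 [ 518.67162646 -339.73293311   95.89613466] [1.79992124e+02 5.56211277e-03 9.01160726e+01] [-0.32398381 -0.01021799 -0.5992101 ] 43.67101728916168 [-0.02455028 -0.04624586  0.00324394]
```

View pics/v8.png

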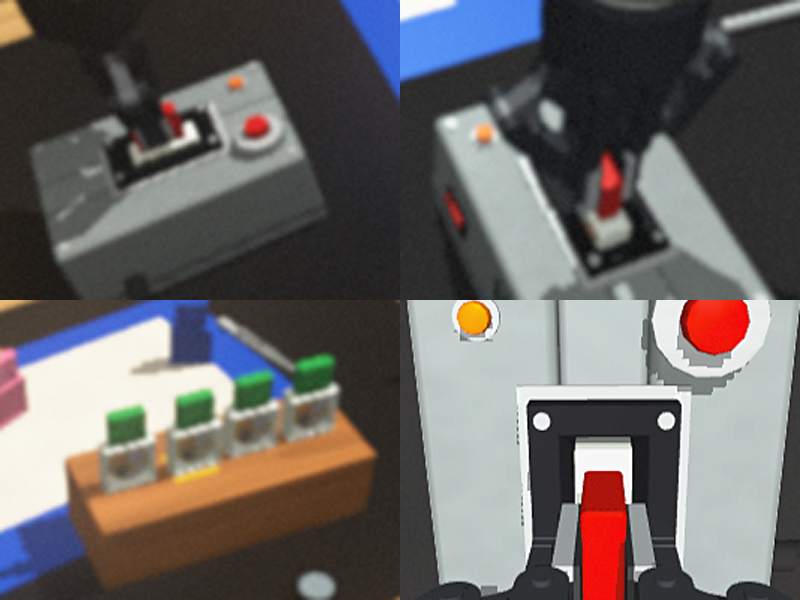

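```bash
python3 - <<'E'
from h import *
a={n:viewer.snapshot(n) for n in('scene','side','wrist')}
A=np.zeros((600,800,3),np.uint8)
for k,(n,x0,y0,w,h,s,X,Y) in enumerate([('scene',50,225,66,50,6,0,0),('side',290,310,66,50,6,400,0),('wrist',190,150,133,100,3,0,300),('side',290,310,66,50,6,400,300)]):
    im=cv2.resize(a[n][y0:y0+h,x0:x0+w,::-1],None,fx=s,fy=s,interpolation=cv2.INTER_CUBIC)
    m=cam(n)
    if k<3:
      q=lambda P:np.round(((proj(m,P)-[x0,y0]+.5)*s-.5)*8).astype(np.int32)
      for z,c in((90,(255,0,0)),(98,(0,255,255))):
        P=box(520,-340.8,0,18,44,z,z)[[0,1,3,2]]
        if n=='wrist': P=box(520,-340.8,0,18,44,z,z)[[0,1,3,2]]
        cv2.polylines(im,[q(P)],True,c,1,cv2.LINE_AA,3)
      cv2.polylines(im,[q(box(520.2,-340.8,0,46,74,90,90)[[0,1,3,2]])],True,(0,255,0),1,cv2.LINE_AA,3)
    A[Y:Y+im.shape[0],X:X+im.shape[1]]=im
cv2.imwrite('pics/v9.png',A)
E
```

```text
(no output)
```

View pics/v9.png

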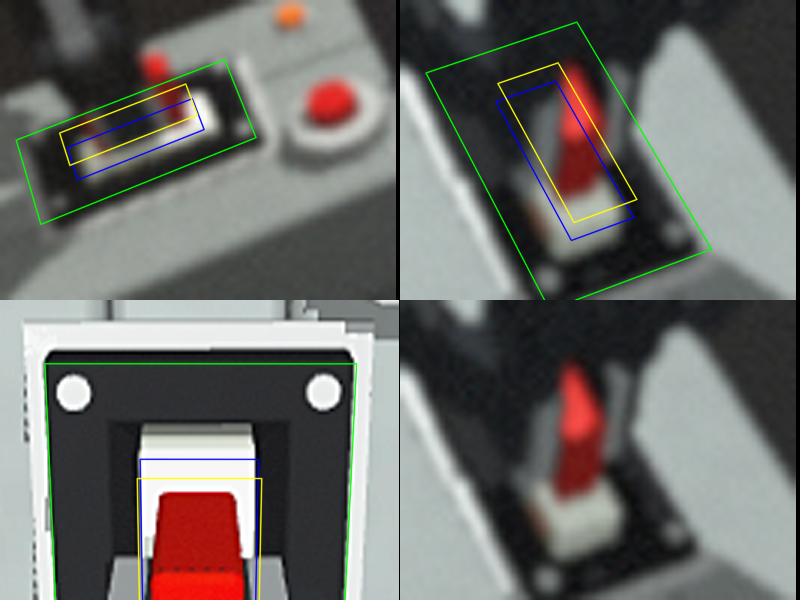

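The views put the body top at 88–93 mm, level with the rim to within error. I lower another 3 mm for margin, which leaves the fingertips about 3 mm above the rim.

Emit:
arm_command(
  targets=[
    [[0,0,-0.0015,0,0,0,-1],[0,0,-0.0015,0,0,0,-1],[0,0,0,0,0,0,-1],[0,0,0,0,0,0,-1],[0,0,0,0,0,0,-1],[0,0,0,0,0,0,-1],[0,0,0,0,0,0,-1]],
  ],
)

```text
time: 17.52
tool_pos: [518.6, -339.7, 92.8]
tcp_rot: [180.0, 0.0, 90.1]
ft_force: [0.5, -0.2, -0.7]
finger_gap: 10.9
grip_force: 43.7
```

There is no contact force and the case hangs still, so I hand in.

```bash
python3 -c "
from bench import job
print(job.hand_in())"
```

```text
the job is handed in; nothing more can be done
None
```

I handed the job in at 17.5 s. The green case stands released on the yellow ticket, about 2 mm off centre and in line with the row. The red case hangs still and upright in the slot, with no measurable push on its walls and only its red tab meant to show above the rim. I did not touch the pulse button, and the hand-in returned no verdict.

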